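# Clamp the medicine bottle and hold the cap-sealing press down

### The arm

A 6-joint arm with a two-finger parallel gripper is mounted at the origin on the work surface. World frame = base frame: x ahead of the robot, y to its left, z up, the work surface at z = 0. Lengths are in m, angles in rad, forces in N, time in s.
With the tool pointing down it reaches from about 0.35 to 0.775 m from the base axis. Payload 7.3 kg.
Tool frame: the origin (TCP) lies on the centre line of the jaws, within the pads' length; the fingertips stand 17 mm ahead of it and the grasp point (between the pads) lies 2 mm behind it; x points along the fingers, z is the direction in which the jaws open and shut, and the axes are right-handed (so a half turn about x gives the same grasp; the last joint's range is limited). The gripper opens to 92 mm and grips with 3 to 60 N. Pads are 19 mm wide; open, the fingers measure 130 mm over their backs; the gripper's body (75 mm by 190 mm) begins 47 mm behind the grasp point.
Start: joints at [1.203, 0.342, 1.524, -0, 1.275, -0.146], TCP at [0.115, 0.512, 0.244] pointing down, gripper open.
Joint ranges: [-2.53, 2.53], [-0.77, 2.02], [0.04, 2.7], [-1, 4.14], [0.28, 2.66], [-3.11, 3.11]. Speed limits (rad/s): [2.57, 2.57, 3.14, 3.14, 3.14, 3.14].

### API

Orientations are given as a unit quaternion [w, x, y, z].
In Python, from station import arm, cams, ticket gives the robot as it stands.
- The arm moves only by the shell command python3 -m crank 'ROWS' [FORCE]. ROWS is JSON, a list of rows, each an object of numbers: "gripper": the finger opening in mm, from 0 to 91.8; "x", "y", "z": the shift along the tool's x, y, z in mm; "twist": the turn about the tool's x in rad. In form: [{"gripper": .., "x": .., "y": .., "z": .., "twist": ..}, ...]. A call has 1 to 10 rows; each row shifts and turns the pose as measured when the row begins, along the tool's axes as they then stand; what a row does not reach is not made up. A row lasts 1/8 s, in which the tool goes at most 62.5 mm and 10.7 degrees, less where a joint would pass 70% of its speed; a pose out of reach is approached as far as the arm can. A call is refused whole if a number of a shift passes 62.5 or a number of a turn 0.188, either way. A call with a gripper value outside its range is refused whole. The fingers move at their own pace and stop on an object; FORCE is the grip in N (left out, the last holds). Time passes only in rows, so rows that do not move let the fingers close. It gives the time, the measured TCP pose, the force and the opening at its end, in the units of the state.
- arm.read_state(): the state, without advancing time (a new reading comes with each control period).
- cams.get_image(name): name is "side" or "top" or "wrist"; returns the picture (400x640x3 uint8, red, green, blue); there is no depth.
- cams.camera_model(name): a dict with "camera_matrix" (3x3 intrinsics, pixels), "D" ([k1, k2, p1, p2, k3] as OpenCV has them; the pictures are not rectified), "eye" and "rotation" of the camera in the world. Camera axes: x right, y up, looking along -z (the intrinsics and any distortion apply to the point x, -y, -z); pixel columns grow to the right and rows downward; lengths in m; the calibration is good to about 2 mm. A picture is of the moment at which its call begins: read the wrist's pose just before it. camera_model takes no time and is no camera call; for the wrist camera it gives the pose at the moment of the call.
- ticket.sign_off(): hands the job in, once; it reports no verdict.
The state is a dict: "time_s": time; "q": joint angles; "qvel": joint speeds; "effort": joint torques, N m; "ee_pos": TCP position; "eef_rot": TCP orientation; "force": force on the tool from outside, world axes, zero at the start; "torque": the same for the moment, N m; "opening": opening from 0.0 (shut) to 1.0 (fully open).
Only numpy, scipy, OpenCV 4.12 (cv2) and the standard library are available. Lean on these libraries where they do the work, as an engineer would, in place of code of your own. Each camera call takes 0.05 s, during which the arm holds its last target. There are 200 camera calls.

### The job

In the small cream bench press, turn the crank clockwise until the orange jaw pad has clamped the white-capped amber bottle firmly into the white V block. Then push the red palm knob 25 mm down from its rest height, so that half of the green band on its stem has gone into the press arm, and keep it pressed there so the cap liner can bond: finish while still holding it at that depth. Leave the clamp tight and the other things on the bench where they are.

Things in the scene. Friction and masses are not known exactly. Their poses are not given: they have to be found in the camera images.
- press: cream and grey bench press, fixed; origin on the table under the plunger axis, z up. In its frame (mm): base plate x +-60, y -240 to 90, 12 thick; column centre y=64 (50 x 35); white V block next to it, also on +y; gearbox with crank centre y=-190, 70 x 70, top 70 high; press arm that carries the plunger x +-22, y -28 to 82, from 148 to 180 high. Turned up to 0.35 rad about z.
- bottle: amber glass bottle with white cap and paper label, 44 mm wide, 98 mm high to the cap's flat top; origin centre of its underside. Stands loose on the press's base plate (12 mm above the table), 6 to 12 mm short of the V block; the jaw pushes it home.
- nest (a point): point on the base plate's top, on the plunger axis, 12 mm above the table: where the bottle's underside centre lies when it is clamped in the V block
- crank (a joint): crank angle in rad, grows clockwise seen from above, range 0 to 7.03 (stop). At 0 the crank arm points from its axis along the press's -x. Starts at 0 to 2.5. Each rad moves the jaw 6.4 mm toward the bottle. Friction takes about 2.5 N at the handle and keeps the clamp tight when let go.
- jaw (a joint): jaw travel in m, 0 open, grows toward the V block (press +y), stop at 0.045; geared to the crank. Its sprung pad meets the seated bottle at 0.038; then the pad yields (4 N at once, +1.5 N per mm, all the way to the stop); the clamp is firm from 0.040 to the stop.
- crank_axis (a point): point on the crank's vertical turning axis, at the height to grip the handle, 106 mm above the table
- crank_grip (a point): middle of the crank's upright black handle to grip it: cylinder 18 mm diameter, free to spin, from 83 to 126 mm above the table, this point 106 mm above it, 50 mm from the crank axis. The crank arm below it has its top at 82 mm; room all round.
- jaw_pad: orange sprung jaw pad, 46 mm wide (press x), 8 mm thick (press y), 36 mm high; origin at its centre, 44 mm above the table. Its y faces the bottle.
- plunger (a joint): plunger travel in m, 0 at rest (up), grows downward, stop at 0.035. Return spring: about 3 N at the start, +0.2 N per mm; from 15 mm on, the foot on the bottle cap adds 2 N and +0.6 N per mm: about 16 N in all at 25 mm. It springs back up when let go.
- palm_knob: red mushroom knob on the plunger, free to spin, 48 mm diameter, 22 mm thick, flat top 36 mm wide; origin at the centre of its underside, 230 mm above the table at rest. The 12 mm stem below has a green band 8 mm high, centred at rest 25 mm above the steel collar (4 mm thick) on the press arm; at 25 mm travel half of it has gone into the collar.
- knob_top (a point): centre of the red knob's flat top, 252 mm above the table at rest, 227 mm when pressed 25 mm; push straight down here
- foot: black rubber foot under the plunger, 26 mm diameter; origin at the centre of its underside, 125 mm above the table at rest, 15 mm above the bottle's cap; sprung on the plunger
- cap_tin: bystander, leave alone: yellow round cap tin, 64 mm wide, 32 mm high
- spare_bottle: bystander, leave alone: another amber bottle, 48 mm wide, 94 mm high, BLACK cap, standing on the table near the press
- tall_bottle: bystander, leave alone: big amber bottle, 62 mm wide, 136 mm high, black cap
- mortar: bystander, leave alone: white porcelain mortar, 100 mm wide, 60 mm high
- black_pan: bystander, leave alone: black scale pan, 70 mm wide, 25 mm high
- funnel: bystander, leave alone: orange funnel standing mouth down, 74 mm wide, 62 mm high

How it is judged:
On the way, in this order (a step that is already met when the one before it is completed fails the run):
1. the jaw pad clamps the bottle in the V block, plunger not yet pressed (contact force between jaw_pad and bottle above 3 N and horizontal distance between bottle and nest below 0.006 m and angle between bottle's own z axis and vertical below 0.08 rad and value of joint plunger below 0.008 m), for 0.3 s.
2. the palm knob is held about 25 mm down with the foot on the clamped bottle's cap (value of joint plunger between 0.021 and 0.029 m and contact force between jaw_pad and bottle above 3 N and horizontal distance between bottle and nest below 0.006 m and angle between bottle's own z axis and vertical below 0.08 rad and contact force between foot and bottle above 4 N), for 0.5 s.
At the end, for the whole second after the job is handed in: The robot itself is pushing the red knob (over 4 N) and keeps the plunger steady at 21 to 29 mm of travel, the foot presses the cap with over 4 N, and the bottle is upright, clamped by the jaw pad with over 3 N, within 6 mm of its place under the plunger (all of step 2 and contact force between any of the fingers, the arm and palm_knob above 4 N and velocity of joint plunger between -0.01 and 0.01 m/s); the arm keeps its last pose, push and grip.
It fails at once if a bystander is moved more than 25 mm (distance of any of cap_tin, spare_bottle, tall_bottle, mortar, black_pan, funnel from where it was at the start of the episode above 0.025 m).
It also fails if it takes over 64 s, if anything falls off the work surface, if the arm or the gripper's body presses on something with over 40 N, if the wrist force passes 120 N, or if a joint passes its speed limit or range.

## Working session

There is one attempt and no reset: what is moved stays moved. The work goes in short steps, Python scripts to look and compute and a shell command to move; the robot and the scene stay as the last step left them, time stands still between calls to the robot, and variables do not carry over. Pictures are saved under pics/ and viewed, about 8 in all and at most 12, crops included, and the job is handed in when it is done.

```bash
ls; mkdir -p pics; cat > h.py <<'E'
import numpy as np, cv2
from station import arm, cams, ticket
def snap(n,f):
    im=cams.get_image(n); cv2.imwrite('pics/'+f,im[:,:,::-1]); return im
def project(m,P):
    R=np.array(m['rotation'],float).reshape(3,3); e=np.array(m['eye'])
    p=(np.atleast_2d(P)-e)@R; p=p*[1,-1,-1]
    return cv2.projectPoints(p.reshape(-1,1,3),np.zeros(3),np.zeros(3),np.array(m['camera_matrix'],float),np.array(m['D'],float))[0].reshape(-1,2)
def ray(m,uv):
    R=np.array(m['rotation'],float).reshape(3,3)
    n=cv2.undistortPoints(np.array(uv,float).reshape(-1,1,2),np.array(m['camera_matrix'],float),np.array(m['D'],float)).reshape(-1,2)
    d=np.c_[n[:,0],-n[:,1],-np.ones(len(n))]@R.T
    return np.array(m['eye']),d
def atz(m,uv,z):
    e,d=ray(m,uv); return e+d*((np.asarray(z)-e[2])/d[:,2])[:,None]
E
python3 - <<'E'
from h import *
for n in('top','side'):
    m=cams.camera_model(n); print(n,m['eye'],np.round(m['rotation'],2).tolist(),m['camera_matrix'][0][0]); snap(n,n+'0.png')
s=arm.read_state(); print(s['time_s'],s['ee_pos'],s['eef_rot'],s['opening'])
E
```

```text
pics
top [0.40574919 0.14659204 1.4139792 ] [-0.7, -0.05, 0.06, 0.71] 466.5735676206347
side [ 0.53949796 -0.63031787  0.85115013] [0.91, 0.42, -0.03, -0.04] 380.98786933116827
0.1 [0.11535689 0.51183094 0.2431288 ] [ 0.55185991 -0.44184254  0.55267067  0.44133994] 1.000517262278851
```

View pics/top0.png

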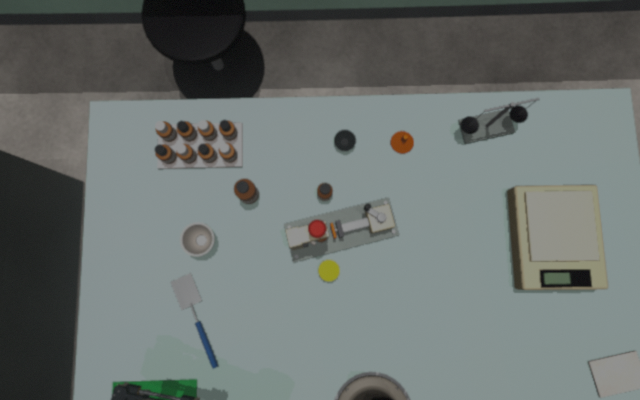

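View pics/side0.png

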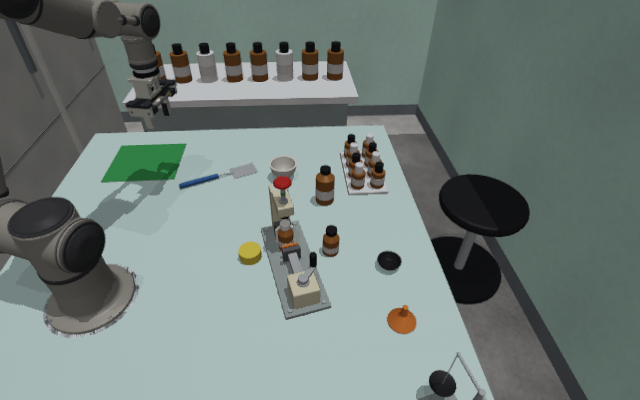

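The top view shows the press near pixel (342,230), with the red knob at (317,229), the crank box at (380,218) and the handle at (368,208). The camera rotation is a quaternion, so I'll fix the helper and zoom in.

```bash
sed -i "s/R=np.array(m\['rotation'\],float).reshape(3,3)/R=Rot.from_quat(np.roll(m['rotation'],-1)).as_matrix()/; 1a from scipy.spatial.transform import Rotation as Rot" h.py
python3 - <<'E'
from h import *
a=cv2.imread('pics/top0.png')[180:270,270:410]; b=cv2.imread('pics/side0.png')[170:320,230:350]
a=cv2.resize(a,None,fx=5.5,fy=5.5,interpolation=3)[:, :]; cv2.imwrite('pics/topc.png',a)
b=cv2.resize(b,None,fx=4,fy=4,interpolation=3); cv2.imwrite('pics/sidec.png',b)
m=cams.camera_model('top'); print(atz(m,[[317,229],[380,218],[368,208]],[.252,.07,.126]))
E
```

```text
[[ 5.09302440e-01  1.43348629e-01  2.52000000e-01]
 [ 5.53095883e-01 -4.02682390e-02  7.00000000e-02]
 [ 5.75715826e-01 -3.62637768e-04  1.26000000e-01]]
```

View pics/topc.png

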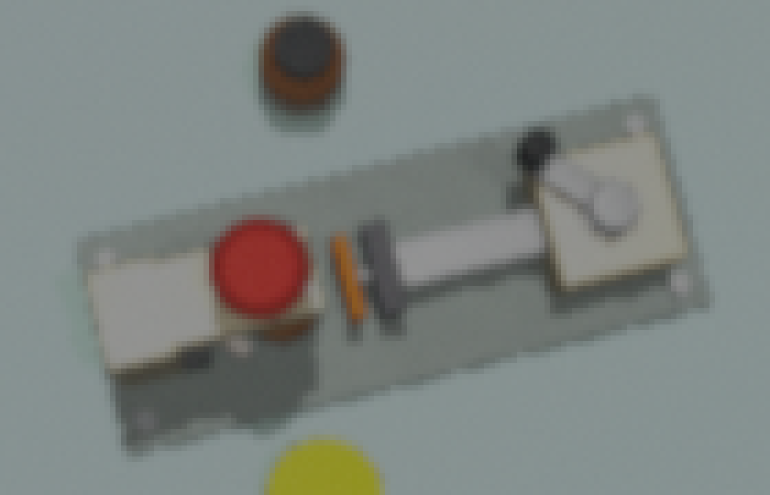

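View pics/sidec.png

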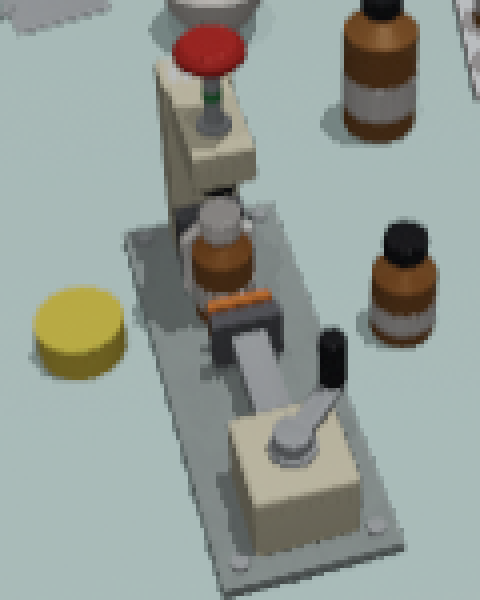

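Top crop: base plate corners (78,238), (655,97), (707,302), (130,452), knob (260,265), handle top (537,147) with the arm pointing up-left. Side crop: plate corners (125,235), (275,207), (403,546), (225,592), handle top (332,335). Next I fit the press pose and crank angle.

```bash
cat > fit.py <<'E'
from h import *
from scipy.optimize import least_squares
T=lambda a:(np.array(a)+.5)/5.5-.5+[270,180]
S=lambda a:(np.array(a)+.5)/4-.5+[230,170]
P=[[60,90,12],[60,-240,12],[-60,-240,12],[-60,90,12]]
pt=np.array(P+[[0,0,244],[35,-225,70],[-35,-225,70],[-35,-155,70],[0,-190,76]])/1e3
ut=T([[78,238],[655,97],[707,302],[130,452],[260,267],[655,140],[688,262],[568,290],[613,205]])
ps=np.array([P[3],P[0],P[1],P[2],[0,0,241]])/1e3
us=S([[125,235],[275,207],[403,546],[225,592],[210,50]])
mt,ms=cams.camera_model('top'),cams.camera_model('side')
def W(v,p):
    c,s=np.cos(v[2]),np.sin(v[2]); p=np.atleast_2d(p)
    return np.c_[v[0]+c*p[:,0]-s*p[:,1],v[1]+s*p[:,0]+c*p[:,1],p[:,2]]
def H(v): return [-.05*np.cos(v[3]),-.19+.05*np.sin(v[3]),.126]
def res(v): return np.r_[(project(mt,W(v,np.vstack([pt,H(v)])))-np.vstack([ut,T([537,147])])).ravel(),(project(ms,W(v,np.vstack([ps,H(v)])))-np.vstack([us,S([332,334])])).ravel()]
r=least_squares(res,[.51,.14,.23,2],loss='soft_l1'); v=r.x
print(np.round(v,4)); print(np.round(res(v).reshape(-1,2),1).tolist())
print('axis',W(v,[0,-.19,.106]),'grip',W(v,[-.05*np.cos(v[3]),-.19+.05*np.sin(v[3]),.106]))
E
python3 fit.py; python3 -c "
from h import *
s=arm.read_state();print(np.round(Rot.from_quat(np.roll(s['eef_rot'],-1)).as_matrix(),3),s['time_s'])"
```

```text
[0.5129 0.1436 0.2194 2.3467]
[[-0.7, -0.0], [0.0, -0.4], [1.1, 0.6], [-0.9, 0.0], [0.0, -0.3], [0.3, -1.9], [0.7, -0.8], [-0.9, -0.1], [-0.2, 0.5], [0.4, -0.1], [-0.4, -0.9], [-0.3, -1.5], [0.5, -0.3], [-0.9, 0.2], [0.1, 1.3], [-0.5, 0.8]]
axis [[ 0.55421386 -0.04186622  0.106     ]] grip [[0.58062474 0.00058922 0.106     ]]
[[-0.    -0.976  0.22 ]
 [-0.001  0.22   0.976]
 [-1.     0.    -0.001]] 0.1
```

The fit is good: residuals of 1–2 px, yaw 0.219, crank about 2.35 rad. I'll align the jaws with press x, so tool z = press x, tool y = press y and tool x = down. Then I'll raise the arm and travel over.

```bash
python3 -m crank '[{"twist":0.188,"x":-15,"gripper":70},{"twist":0.188,"x":-15,"gripper":70},{"twist":0.188,"x":-15,"gripper":70},{"twist":0.188,"x":-15,"gripper":70},{"twist":0.188,"x":-15,"gripper":70},{"twist":0.188,"gripper":70},{"y":-50,"z":28,"gripper":70},{"y":-50,"z":28,"gripper":70},{"y":-50,"z":28,"gripper":70},{"y":-50,"z":28,"gripper":70}]'
python3 -m crank '[{"y":-50,"z":28,"gripper":70},{"y":-50,"z":28,"gripper":70},{"y":-50,"z":28,"gripper":70},{"y":-50,"z":28,"gripper":70},{"y":-50,"z":28,"gripper":70},{"y":-50,"z":28,"gripper":70},{"gripper":70}]'
cat > where.py <<'E'
from h import *
import sys
v=[.5129,.1436,.2194]
s=arm.read_state(); R=Rot.from_quat(np.roll(s['eef_rot'],-1)).as_matrix(); p=np.array(s['ee_pos'])
c,sn=np.cos(v[2]),np.sin(v[2]); Rp=np.array([[c,-sn,0],[sn,c,0],[0,0,1]])
pp=Rp.T@(p-[v[0],v[1],0]); print('t',s['time_s'],'press-frame mm',np.round(pp*1e3,1),'F(press)',np.round(Rp.T@np.array(s['force']),1),'open',round(s['opening']*91.8,1))
rel=pp[:2]-[0,-.19]; print('crank ang',np.arctan2(rel[1],-rel[0])%(2*np.pi),'r',np.hypot(*rel)*1e3)
print('Rtool in press',np.round(Rp.T@R,3).tolist())
E
python3 where.py
```

```text
t 0.1 press-frame mm [-307.9  445.9  243.1] F(press) [-0.2 -0.7  1.1] open 91.8
crank ang 1.1199266175435842 r 706.5314477884673
Rtool in press [[-0.001, -0.904, 0.427], [-0.001, 0.427, 0.904], [-1.0, 0.0, -0.001]]validation failed for argument at $[0]...
validation failed for argument at $[0]...
```

The rows probably need every key.

```bash
python3 -m crank '[{"gripper":70,"x":-15,"y":0,"z":0,"twist":0.187},{"gripper":70,"x":-15,"y":0,"z":0,"twist":0.187},{"gripper":70,"x":-15,"y":0,"z":0,"twist":0.187},{"gripper":70,"x":-15,"y":0,"z":0,"twist":0.187},{"gripper":70,"x":-15,"y":0,"z":0,"twist":0.187},{"gripper":70,"x":0,"y":0,"z":0,"twist":0.187}]' ; python3 where.py
```

```text
time_s: 0.85
ee_pos: [0.1149, 0.5107, 0.3176]
eef_rot: [0.702, -0.08, 0.704, 0.074]
force: [-0.2, -0.1, 0.4]
opening: 0.767
t 0.85 press-frame mm [-308.5  444.9  317.6] F(press) [-0.3 -0.   0.4] open 70.4
crank ang 1.1184771481023639 r 705.9303353461314
Rtool in press [[-0.005, 0.001, 1.0], [-0.007, 1.0, -0.001], [-1.0, -0.007, -0.005]]
```

```bash
python3 -m crank '[{"gripper":70,"x":0,"y":-50,"z":28.6,"twist":0},{"gripper":70,"x":0,"y":-50,"z":28.6,"twist":0},{"gripper":70,"x":0,"y":-50,"z":28.6,"twist":0},{"gripper":70,"x":0,"y":-50,"z":28.6,"twist":0},{"gripper":70,"x":0,"y":-50,"z":28.6,"twist":0},{"gripper":70,"x":0,"y":-50,"z":28.6,"twist":0},{"gripper":70,"x":0,"y":-50,"z":28.6,"twist":0},{"gripper":70,"x":0,"y":-50,"z":28.6,"twist":0},{"gripper":70,"x":0,"y":-50,"z":28.6,"twist":0},{"gripper":70,"x":0,"y":-50,"z":28.6,"twist":0}]' >/dev/null; python3 where.py
```

```text
t 2.1 press-frame mm [-18.  -68.3 316.8] F(press) [1.  0.1 0.6] open 69.8
crank ang 1.4240314978771744 r 123.05722591647249
Rtool in press [[-0.008, -0.003, 1.0], [-0.007, 1.0, 0.003], [-1.0, -0.007, -0.008]]
```

```bash
python3 -m crank '[{"gripper":70,"x":0,"y":-45,"z":28,"twist":0},{"gripper":70,"x":0,"y":-45,"z":28,"twist":0},{"gripper":70,"x":45,"y":0,"z":0,"twist":0},{"gripper":70,"x":45,"y":0,"z":0,"twist":0},{"gripper":70,"x":0,"y":0,"z":0,"twist":0}]' >/dev/null; python3 where.py; python3 - <<'E'
from h import *
m=cams.camera_model('wrist'); im=snap('wrist','w1.png')
from fit import W,v
for p in ([.035,-.1543,.126],[0,-.19,.08],[.035,-.155,.07],[-.035,-.155,.07]): print(p,project(m,W(v,p)))
E
```

```text
t 2.725 press-frame mm [  39.9 -167.2  222. ] F(press) [-0.1  0.1  0.8] open 70.1
crank ang 2.6222529597068456 r 45.97538745319098
Rtool in press [[-0.01, 0.003, 1.0], [-0.007, 1.0, -0.003], [-1.0, -0.007, -0.01]]
[0.5129 0.1436 0.2194 2.3467]
[[-0.7, -0.0], [0.0, -0.4], [1.1, 0.6], [-0.9, 0.0], [0.0, -0.3], [0.3, -1.9], [0.7, -0.8], [-0.9, -0.1], [-0.2, 0.5], [0.4, -0.1], [-0.4, -0.9], [-0.3, -1.5], [0.5, -0.3], [-0.9, 0.2], [0.1, 1.3], [-0.5, 0.8]]
axis [[ 0.55421386 -0.04186622  0.106     ]] grip [[0.58062474 0.00058922 0.106     ]]
[0.035, -0.1543, 0.126] [[316.96429483 188.5615703 ]]
[0, -0.19, 0.08] [[282.63796131 210.72859853]]
[0.035, -0.155, 0.07] [[318.31095251 173.559927  ]]
[-0.035, -0.155, 0.07] [[246.80443749 173.56884695]]
```

View pics/w1.png

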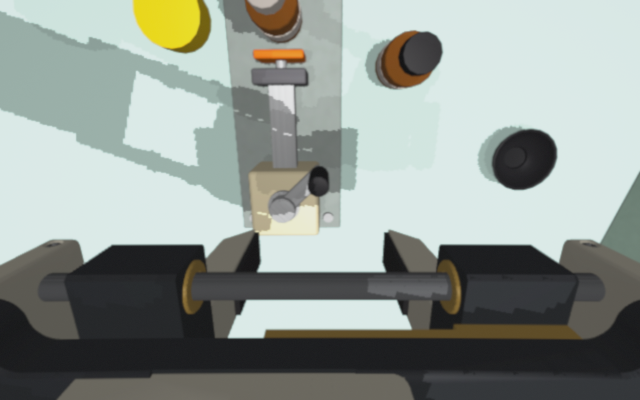

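The handle top shows at about (319,189), predicted (317,189), and the hub at (283,207), predicted (283,211). The fit holds, so I'll descend.

```bash
python3 -m crank '[{"gripper":70,"x":0,"y":12.5,"z":-4.5,"twist":0},{"gripper":70,"x":30,"y":0,"z":0,"twist":0},{"gripper":70,"x":20,"y":0,"z":0,"twist":0},{"gripper":70,"x":0,"y":0,"z":0,"twist":0}]' >/dev/null; python3 where.py
```

```text
t 3.275 press-frame mm [  39.5 -152.7  182.7] F(press) [ 0.4 -0.6 -0.4] open 70.0
crank ang 2.3847487899656477 r 54.387654739746566
Rtool in press [[0.008, 0.001, 1.0], [-0.012, 1.0, -0.001], [-1.0, -0.012, 0.008]]
```

```bash
python3 -m crank '[{"gripper":70,"x":25,"y":-1.5,"z":-3.5,"twist":0},{"gripper":70,"x":25,"y":0,"z":0,"twist":0},{"gripper":70,"x":18,"y":0,"z":0,"twist":0},{"gripper":70,"x":8,"y":0,"z":0,"twist":0},{"gripper":70,"x":0,"y":0,"z":0,"twist":0}]' >/dev/null; python3 where.py
```

```text
t 3.9 press-frame mm [  42.4 -154.1  116.6] F(press) [-0.2 -0.2  0.3] open 69.8
crank ang 2.4398208471033485 r 55.55106176829676
Rtool in press [[0.025, -0.002, 1.0], [-0.018, 1.0, 0.002], [-1.0, -0.018, 0.025]]
```

```bash
python3 -m crank '[{"gripper":70,"x":9,"y":-0.5,"z":-7,"twist":0},{"gripper":40,"x":0,"y":0,"z":0,"twist":0},{"gripper":10,"x":0,"y":0,"z":0,"twist":0},{"gripper":10,"x":0,"y":0,"z":0,"twist":0},{"gripper":10,"x":0,"y":0,"z":0,"twist":0},{"gripper":10,"x":0,"y":0,"z":0,"twist":0},{"gripper":10,"x":0,"y":0,"z":0,"twist":0}]' 25; python3 where.py
```

```text
time_s: 4.78
ee_pos: [0.582, -0.0001, 0.1097]
eef_rot: [0.713, -0.084, 0.692, 0.072]
force: [-1.3, 0.3, 2.5]
opening: 0.191
t 4.775 press-frame mm [  36.2 -155.3  109.7] F(press) [-1.2  0.5  2.5] open 17.5
crank ang 2.3770048714454566 r 50.136923061555514
Rtool in press [[0.029, -0.002, 1.0], [-0.019, 1.0, 0.002], [-0.999, -0.02, 0.029]]
```

The grip is on: opening 17.5 mm, radius 50.1 mm, crank about 2.38 rad. I'll crank in 0.2 rad chords.

```bash
python3 -m crank '[{"gripper":10,"x":0,"y":-7.8,"z":6.2,"twist":0},{"gripper":10,"x":0,"y":-8.9,"z":4.5,"twist":0},{"gripper":10,"x":0,"y":-9.6,"z":2.6,"twist":0},{"gripper":10,"x":0,"y":-10,"z":0.6,"twist":0}]' ; python3 where.py; python3 -c "
import math
for a in range(12):
  t=3.2+.2*a;print(round(t,2),'z',round(-50*(math.cos(t+.2)-math.cos(t)),1),'y',round(50*(math.sin(t+.2)-math.sin(t)),1))"
```

```text
time_s: 5.28
ee_pos: [0.6036, -0.0329, 0.1097]
eef_rot: [0.712, -0.083, 0.693, 0.074]
force: [-2.7, 2.9, 0.4]
opening: 0.188
t 5.275 press-frame mm [  50.1 -192.   109.7] F(press) [-2.   3.5  0.4] open 17.2
crank ang 3.1811548272050776 r 50.15028351264326
Rtool in press [[0.025, -0.003, 1.0], [-0.016, 1.0, 0.003], [-1.0, -0.017, 0.025]]
3.2 z -1.6 y -9.9
3.4 z -3.5 y -9.3
3.6 z -5.3 y -8.5
3.8 z -6.9 y -7.2
4.0 z -8.2 y -5.7
4.2 z -9.1 y -4.0
4.4 z -9.8 y -2.1
4.6 z -10.0 y -0.1
4.8 z -9.8 y 1.9
5.0 z -9.2 y 3.8
5.2 z -8.3 y 5.5
5.4 z -7.0 y 7.1
```

Excellent tracking: radius 50.15 mm, force about 4 N.

```bash
python3 -m crank '[{"gripper":10,"x":0,"y":-9.9,"z":-1.5,"twist":0},{"gripper":10,"x":0,"y":-9.4,"z":-3.4,"twist":0},{"gripper":10,"x":0,"y":-8.5,"z":-5.2,"twist":0},{"gripper":10,"x":0,"y":-7.3,"z":-6.8,"twist":0},{"gripper":10,"x":0,"y":-5.8,"z":-8.1,"twist":0}]' >/dev/null; python3 where.py
```

```text
t 5.9 press-frame mm [  22.9 -234.9  109.5] F(press) [-0.   8.4  1.3] open 17.8
crank ang 4.240236272067408 r 50.35984375154301
Rtool in press [[0.023, -0.002, 1.0], [-0.013, 1.0, 0.002], [-1.0, -0.013, 0.023]]
```

```bash
python3 -m crank '[{"gripper":10,"x":0,"y":-3.1,"z":-9.2,"twist":0},{"gripper":10,"x":0,"y":-1.5,"z":-9.8,"twist":0},{"gripper":10,"x":0,"y":0.4,"z":-10,"twist":0},{"gripper":10,"x":0,"y":2.4,"z":-9.7,"twist":0}]' >/dev/null; python3 where.py;  python3 -c "
import math
for a in range(10):
  t=5+.2*a;print(round(t,2),'z',round(-50*(math.cos(t+.2)-math.cos(t)),1),'y',round(50*(math.sin(t+.2)-math.sin(t)),1))"
```

```text
t 6.4 press-frame mm [ -15.1 -237.9  109.6] F(press) [ 4.5  4.9 -2.1] open 17.3
crank ang 5.018413859580314 r 50.201955512019126
Rtool in press [[0.031, -0.0, 1.0], [-0.014, 1.0, 0.001], [-0.999, -0.014, 0.031]]
5.0 z -9.2 y 3.8
5.2 z -8.3 y 5.5
5.4 z -7.0 y 7.1
5.6 z -5.5 y 8.3
5.8 z -3.7 y 9.3
6.0 z -1.8 y 9.8
6.2 z 0.2 y 10.0
6.4 z 2.1 y 9.7
6.6 z 4.0 y 9.1
6.8 z 5.8 y 8.1
```

```bash
python3 -m crank '[{"gripper":10,"x":0,"y":3.9,"z":-9.1,"twist":0},{"gripper":10,"x":0,"y":5.6,"z":-8.2,"twist":0},{"gripper":10,"x":0,"y":7.2,"z":-6.9,"twist":0},{"gripper":10,"x":0,"y":8.4,"z":-5.4,"twist":0}]' >/dev/null; python3 where.py
```

```text
t 6.9 press-frame mm [ -42.9 -215.9  109.5] F(press) [ 2.  -2.6 -1.8] open 17.8
crank ang 5.739987788936124 r 50.088370799836504
Rtool in press [[0.042, 0.001, 0.999], [-0.021, 1.0, -0.0], [-0.999, -0.021, 0.042]]
```

```bash
python3 -m crank '[{"gripper":10,"x":0,"y":9.2,"z":-4.2,"twist":0},{"gripper":10,"x":0,"y":9.8,"z":-2.3,"twist":0},{"gripper":10,"x":0,"y":10,"z":-0.4,"twist":0},{"gripper":10,"x":0,"y":10,"z":1.6,"twist":0}]' >/dev/null; python3 where.py
```

```text
t 7.4 press-frame mm [ -48.5 -176.6  109.4] F(press) [ 3.  -5.   0.1] open 17.8
crank ang 0.27012741104789767 r 50.31321061957694
Rtool in press [[0.044, 0.002, 0.999], [-0.025, 1.0, -0.001], [-0.999, -0.025, 0.044]]
```

```bash
python3 -m crank '[{"gripper":10,"x":0,"y":8,"z":3,"twist":0},{"gripper":10,"x":0,"y":0,"z":0,"twist":0},{"gripper":10,"x":0,"y":0,"z":0,"twist":0}]' >/dev/null; python3 where.py; python3 -c "
from h import *
im=snap('side','s2.png'); cv2.imwrite('pics/s2c.png',cv2.resize(im[170:330,220:370,::-1],None,fx=3.7,fy=3.7,interpolation=3))"
```

```text
t 7.775 press-frame mm [ -44.8 -167.1  109.4] F(press) [-1.  -5.1  0.9] open 17.7
crank ang 0.4724701569352779 r 50.307908062037235
Rtool in press [[0.044, -0.0, 0.999], [-0.025, 1.0, 0.001], [-0.999, -0.025, 0.044]]
```

View pics/s2c.png

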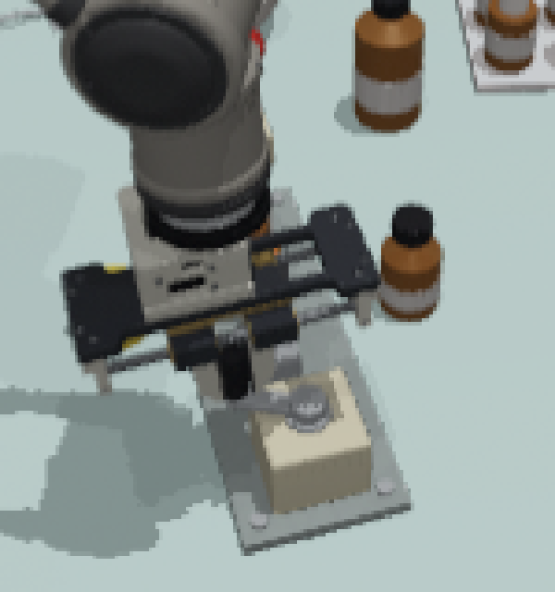

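The crank is at about 6.75 rad with the grip intact. The side view has the bottle hidden behind the gripper. I'll release, rise and look.

```bash
python3 -m crank '[{"gripper":60,"x":0,"y":0,"z":0,"twist":0},{"gripper":60,"x":0,"y":0,"z":0,"twist":0},{"gripper":60,"x":0,"y":0,"z":0,"twist":0},{"gripper":60,"x":-30,"y":0,"z":0,"twist":0},{"gripper":60,"x":-50,"y":0,"z":0,"twist":0},{"gripper":60,"x":-50,"y":0,"z":0,"twist":0},{"gripper":0,"x":-50,"y":0,"z":0,"twist":0},{"gripper":0,"x":-30,"y":-20,"z":-20,"twist":0},{"gripper":0,"x":0,"y":0,"z":0,"twist":0}]' >/dev/null; python3 where.py; python3 -c "
from h import *
im=snap('side','s3.png'); b=snap('wrist','w3.png'); t=snap('top','t3.png')
a=cv2.resize(im[170:330,220:370,::-1],None,fx=3,fy=3,interpolation=3); b=cv2.resize(b[:,100:500,::-1],(320,320))
c=cv2.resize(t[180:270,290:400,::-1],(320,160),interpolation=3)
cv2.imwrite('pics/s3c.png',np.hstack([a,np.vstack([b,c])]))"
```

```text
t 8.95 press-frame mm [ -76.  -180.4  323.3] F(press) [ 0.2  0.9 -1.2] open 34.7
crank ang 0.12547439854940204 r 76.64031321969553
Rtool in press [[0.038, 0.001, 0.999], [-0.019, 1.0, -0.0], [-0.999, -0.019, 0.038]]
```

View pics/s3c.png

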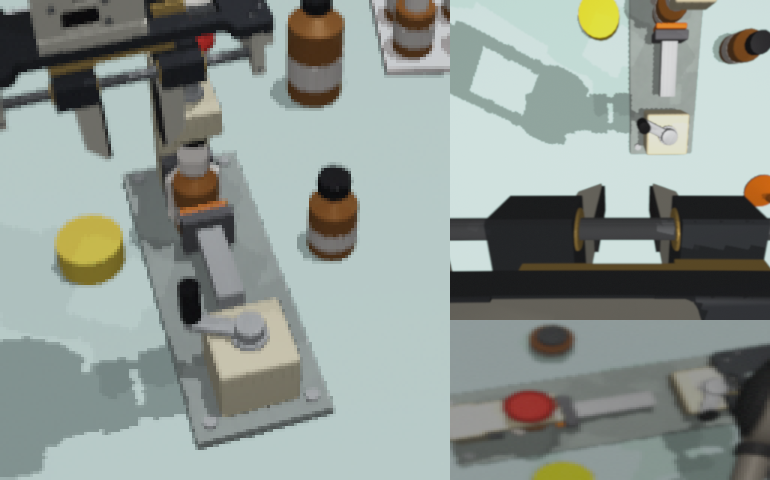

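The bottle is upright and seated, with the orange pad squeezed against it. Now I'll move over the knob with the fingers shut.

```bash
python3 -m crank '[{"gripper":0,"x":0,"y":44,"z":19,"twist":0},{"gripper":0,"x":0,"y":44,"z":19,"twist":0},{"gripper":0,"x":0,"y":44,"z":19,"twist":0},{"gripper":0,"x":0,"y":40,"z":17,"twist":0},{"gripper":0,"x":0,"y":0,"z":0,"twist":0},{"gripper":0,"x":0,"y":0,"z":0,"twist":0}]' 40 >/dev/null; python3 where.py; python3 -c "
from h import *
from fit import W,v
for n in('top','wrist'):
  m=cams.camera_model(n); im=snap(n,n+'4.png').astype(int); k=((im[:,:,0]>90)&(im[:,:,1]<60)&(im[:,:,2]<70)).astype(np.uint8)
  N,_,st,c=cv2.connectedComponentsWithStats(k); i=1+st[1:,4].argmax() if N>1 else 0; print(n,st[i],c[i],project(m,W(v,[[0,0,.252],[0,0,.241]])))
"|grep -v '^\[\[-0'
```

```text
t 9.85 press-frame mm [ -1.6   1.1 308. ] F(press) [-0.2  0.1 -0.6] open 0.2
crank ang 1.5622165613422156 r 191.1149136618334
Rtool in press [[0.013, -0.002, 1.0], [-0.011, 1.0, 0.002], [-1.0, -0.011, 0.013]]
[0.5129 0.1436 0.2194 2.3467]
axis [[ 0.55421386 -0.04186622  0.106     ]] grip [[0.58062474 0.00058922 0.106     ]]
top [401 137   6   7  16] [402.875 140.25 ] [[316.87421544 227.58179941]
 [316.87251243 227.98356965]]
wrist [ 290  184   64   52 2603] [321.0138302  209.99231656] [[323.47878885 223.52320303]
 [323.1660086  217.64112304]]
```

```bash
python3 -m crank '[{"gripper":0,"x":15,"y":0,"z":1.5,"twist":0},{"gripper":0,"x":15,"y":0,"z":0,"twist":0},{"gripper":0,"x":5,"y":0,"z":0,"twist":0},{"gripper":0,"x":0,"y":0,"z":0,"twist":0}]' >/dev/null; python3 where.py
```

```text
t 10.45 press-frame mm [ -0.4  -2.9 270.5] F(press) [ 0.7 -0.1  0.1] open 0.5
crank ang 1.5685345589048862 r 187.1002485459054
Rtool in press [[0.013, 0.005, 1.0], [-0.011, 1.0, -0.005], [-1.0, -0.011, 0.013]]
```

```bash
python3 -m crank '[{"gripper":0,"x":4,"y":2.5,"z":0,"twist":0},{"gripper":0,"x":4,"y":0,"z":0,"twist":0},{"gripper":0,"x":4,"y":0,"z":0,"twist":0},{"gripper":0,"x":3,"y":0,"z":0,"twist":0},{"gripper":0,"x":0,"y":0,"z":0,"twist":0}]' >/dev/null; python3 where.py
```

```text
t 11.075 press-frame mm [ 1.000e-01 -1.000e+00  2.573e+02] F(press) [-1.8 -1.1  5.4] open 0.1
crank ang 1.571520357471011 r 189.00308050136064
Rtool in press [[0.017, 0.005, 1.0], [-0.012, 1.0, -0.005], [-1.0, -0.012, 0.017]]
```

The force of 5.4 N at about 12 mm travel matches the spring law exactly (3 + 0.2·12).

```bash
python3 -m crank '[{"gripper":0,"x":4,"y":1,"z":0,"twist":0},{"gripper":0,"x":4,"y":0,"z":0,"twist":0},{"gripper":0,"x":3,"y":0,"z":0,"twist":0},{"gripper":0,"x":2,"y":0,"z":0,"twist":0},{"gripper":0,"x":0,"y":0,"z":0,"twist":0},{"gripper":0,"x":0,"y":0,"z":0,"twist":0}]' >/dev/null; python3 where.py
```

```text
t 11.825 press-frame mm [  0.4  -0.7 250.8] F(press) [-4.9 -1.  10.4] open 0.4
crank ang 1.572826484148253 r 189.27334036307695
Rtool in press [[0.024, 0.004, 1.0], [-0.015, 1.0, -0.004], [-1.0, -0.015, 0.024]]
```

```bash
python3 -m crank '[{"gripper":0,"x":4,"y":0,"z":-0.5,"twist":0},{"gripper":0,"x":4,"y":0,"z":-0.5,"twist":0},{"gripper":0,"x":4,"y":0,"z":0,"twist":0},{"gripper":0,"x":0,"y":0,"z":0,"twist":0},{"gripper":0,"x":0,"y":0,"z":0,"twist":0}]' >/dev/null; python3 where.py
```

```text
t 12.45 press-frame mm [ 2.000e-01 -7.000e-01  2.474e+02] F(press) [-6.  -1.4 13.9] open 0.6
crank ang 1.572021008455021 r 189.29810272849983
Rtool in press [[0.034, 0.004, 0.999], [-0.016, 1.0, -0.003], [-0.999, -0.016, 0.034]]
```

```bash
python3 -m crank '[{"gripper":0,"x":4,"y":0,"z":-1,"twist":0},{"gripper":0,"x":4,"y":0,"z":-0.5,"twist":0},{"gripper":0,"x":2.5,"y":0,"z":0,"twist":0}]' >/dev/null; python3 where.py
```

```text
t 12.825 press-frame mm [ 2.000e-01 -7.000e-01  2.432e+02] F(press) [-9.  -0.8 17. ] open 0.4
crank ang 1.5716470580229727 r 189.31655639589255
Rtool in press [[0.043, 0.003, 0.999], [-0.017, 1.0, -0.002], [-0.999, -0.017, 0.044]]
```

```bash
python3 - <<'E'
from h import *
for i in range(14):
    im=cams.get_image('side')
    if i%4==1: s=arm.read_state(); print(s['time_s'],np.round(s['ee_pos'],4),np.round(s['force'],1))
cv2.imwrite('pics/s5.png',cv2.resize(im[160:310,200:370,::-1],None,fx=3.5,fy=3.5,interpolation=3))
E
python3 where.py
```

```text
12.925 [0.5132 0.1429 0.2433] [-6.4 -1.7 16.7]
13.125 [0.5132 0.1429 0.2433] [-6.3 -3.  17.9]
13.325 [0.5132 0.1429 0.2433] [-7.7 -2.5 17.3]
13.525 [0.5132 0.143  0.2433] [-7.1 -2.6 17.6]
t 13.525 press-frame mm [ 1.000e-01 -7.000e-01  2.433e+02] F(press) [-7.5 -1.  17.6] open 0.5
crank ang 1.5715584698199223 r 189.30526069957182
Rtool in press [[0.043, 0.003, 0.999], [-0.017, 1.0, -0.002], [-0.999, -0.017, 0.043]]
```

View pics/s5.png

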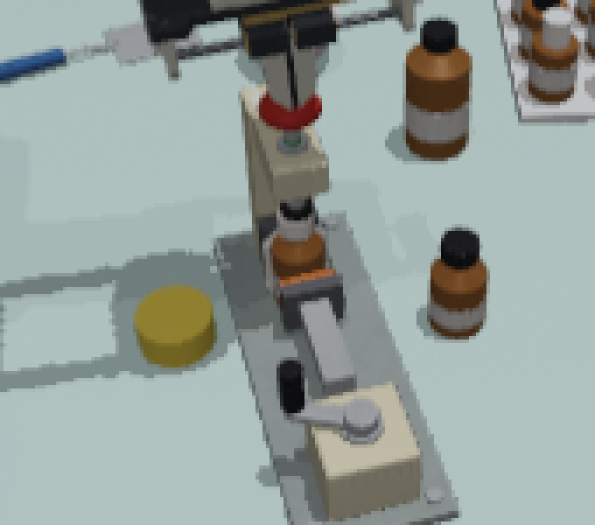

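The press is held steady at TCP z 243.3 mm, which means about 25.7 mm travel, with 17.5 N on the knob. The picture shows the foot on the cap (297,210), part of the green band still above the collar (292,140), the bottle upright in the V block and the bystanders in place.

```bash
python3 -c "
from station import ticket; print(ticket.sign_off())"
```

```text
the job is handed in; nothing more can be done
None
```

The bottle is clamped and the red knob is held about 26 mm down. I handed the job in at about 13.5 s of the 64 s, and no verdict was reported.

- **Clamp:** I turned the crank clockwise from about 2.37 to about 6.75 rad, which puts the jaw at roughly 43 mm, past the 40 mm where it is firm. The camera showed the bottle upright in the V block with the orange pad against it. I had no direct reading of the pad force.
- **Knob:** I pushed it down with the closed fingertips and it held steady for the last 0.7 s. Tool height gives 25.7 mm of travel. The roughly 17.5 N push suggests about 26.8 mm from the spring figures. The two differ by about 1 mm, but both are inside 21–29 mm.
- **Last picture:** The foot is on the cap and the green band is partly in the collar. The nearby bystanders it showed look unmoved; the mortar, black pan and funnel were outside that crop and not rechecked.
- **Side load:** About 7.5 N of sideways force stayed on the fingertips from a slight tool tilt of about 0.04 rad. It was steady, with no slipping seen.

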